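# Hold a tube rack against the shaker's sprung rail

### The arm

A 6-joint arm with a two-finger parallel gripper is mounted at the origin on the work surface. World frame = base frame: x ahead of the robot, y to its left, z up, the work surface at z = 0. Lengths are in m, angles in rad, forces in N, time in s.
With the tool pointing down it reaches from about 0.375 to 0.9 m from the base axis. Payload 3.1 kg.
Tool frame: the origin (TCP) lies where the fingers leave the gripper's body, on its centre line; the fingertips stand 73 mm ahead of it and the grasp point (between the pads) lies 54 mm ahead of it; z points along the fingers, y is the line along which they close (so a half turn about z gives the same grasp; the last joint's range is limited). The gripper opens to 85 mm and grips with 20 to 120 N. Pads are 22 mm wide; open, the fingers measure 114 mm over their backs; the gripper's body (76 mm by 85 mm) begins 54 mm behind the grasp point. The pads swing forward as they close: fully open they stand 13 mm farther back than shut.
Start: joints at [-1.292, 0.527, 1.433, -0, 1.181, -0.178], TCP at [0.276, -0.561, 0.304] pointing down, gripper open.
Joint ranges: [-3.08, 3.08], [-0.75, 2.2], [0.22, 2.44], [-1.43, 4.57], [0, 2.65], [-2.85, 2.85]. Speed limits (rad/s): [2.79, 2.79, 3.14, 3.14, 3.14, 3.14].

### API

Orientations are given as a unit quaternion [x, y, z, w].
In Python, from station import manip gives the robot as it stands.
- The arm moves only by the tool step_arm, never from a script. Its argument "moves" is one flat list of numbers, 5 for each row, row after row: the opening, from 0 (shut) to 1 (fully open), then the shift along the world's x, y, z scaled (see below), then the turn about the world's z scaled (see below). In form: [fingers, x, y, z, yaw, fingers, x, y, z, yaw, ...]. A call has 1 to 12 rows; each row is the pose to reach, as a shift and turn from the pose commanded when the call began, turning the shorter way round; what a row does not reach only later rows make up. The controller multiplies each number of a shift by 200 mm and each number of a turn by pi rad. A row lasts 1/8 s, in which the tool goes at most 62.5 mm and 10.7 degrees, less where a joint would pass 70% of its speed; a pose out of reach is approached as far as the arm can. A call with a number of a shift or a turn outside -1 to 1 is refused whole. A call with a gripper value outside its range is refused whole. The fingers move at their own pace and stop on an object; "grip_force" is the grip in N (left out, the last holds). Time passes only in rows, so rows that repeat a pose let the fingers close. It gives the time, the measured TCP pose, the force, the opening and the grip force at its end, in the units of the state.
- manip.sense(): the state, without advancing time (a new reading comes with each control period).
- manip.snapshot(name): name is "scene" or "top" or "wrist"; returns a dict with "color" (384x512x3 uint8, blue, green, red), "z_map" (384x512 float32, m along the optical axis (not along the pixel's ray), 0 where there is no reading), "fovy" (degrees; the focal length in pixels is half the picture's height over the tangent of half this angle, whatever the lens; pixels are square), "cx", "cy" (the principal point, pixels), "R" (3x3) and "t" (3): a world point X has camera coordinates R X + t; the wrist camera has in their place "mount" (4x4, takes a point from camera to tool coordinates, whose origin is the TCP and whose axes are the flange's). Camera axes: x right, y down, z forward; pixel columns grow to the right and rows downward; lengths in m; the calibration is good to about 2 mm. A picture is of the moment at which its call begins: read the wrist's pose just before it.
- manip.sign_off(): hands the job in; it is judged then, once.
The state is a dict: "t": time; "q": joint angles; "qd": joint speeds; "tau": joint torques, N m; "tcp_pos": TCP position; "tool_rot": TCP orientation; "force": force on the tool from outside, world axes, zero at the start; "ft_torque": the same for the moment, N m; "finger_gap": opening from 0.0 (shut) to 1.0 (fully open); "gripper_force": force on a finger pad.
Only numpy, scipy, OpenCV 4.12 (cv2) and the standard library are available. Lean on these libraries where they do the work, as an engineer would, in place of code of your own. Each camera call takes 0.05 s, during which the arm holds its last target. There are 200 camera calls.

### The job

On the orbital shaker, first slide the side stop along its track until its red pointer lines up with the yellow clip. Then bring the orange tube rack, standing flat on the platform, with its left end right up against the side stop and its long far side pressed squarely on the blue sprung rail, so that the rail's red pointer stands in the green zone (about 8 N); hold it there steadily and finish while still holding, so that I can fasten the rack. Keep the rack upright, never drive the rail to its end stop, and leave the beaker, the bottle and the tip box alone.

Things in the scene. Friction and masses are not known exactly. Their poses are not given: they have to be found in the camera images.
- shaker: White orbital shaker, fixed to the bench, with an aluminium platform 300 (x) x 370 (y) mm whose top is 92 mm above the bench. Origin: centre of its underside, on the bench. x points to the far side (away from the robot at yaw 0), y to the left, z up. The other directions given here are along these axes.
- stop (a joint): Position of the side stop on its track, m: 0 at the left end, growing as it slides to the right (shaker -y), up to 0.12. It needs about 5 N to slide and stays where it is left. Sliding it moves nothing else.
- stop_grip (a point): Grip point of the side stop, 40 mm above the platform, on its green upright grip near the platform's near edge. The grip is 14 mm thick (shaker y) and 26 mm long (shaker x), its top 53 mm above the platform; below 16 mm there is a carriage 36 mm wide. The red pointer lies on its near side, at the same y (shaker frame). The stop is set right when this y equals that of mark. Axes as the shaker's.
- stop_face (a point): Point on the right-hand face of the steel bar of the side stop, against which the rack's left end goes: 6 mm to the right (-y) of the grip point, 15 mm short of the bar's far end. The bar is 12 mm thick, runs along shaker x from the grip towards the rail, and stands 11 to 33 mm above the platform. Axes as the shaker's.
- mark: Yellow clip, 12 x 8 x 10 mm, fixed on the platform's near edge beside the track; origin: centre of its underside. It shows where the stop's red pointer has to be.
- rail (a joint): How far the sprung rail has been pushed back to the far side (shaker +x), m: 0 at rest, 0.03 at its end stop. Its spring gives 0.5 N per mm (500 N/m). The green zone of its gauge, at its right end, is 0.010 to 0.022 (5 to 11 N), with the middle at 0.016 (8 N); a black zone lies beyond.
- rail_face (a point): Centre of the near face of the blue sprung rail (moves with it). The rail is 310 mm long along shaker y, 14 mm thick, and stands 6 to 36 mm above the platform. Axes as the shaker's.
- rack_center (a point): Centre of the body of the loose orange tube rack, 20 mm above its underside. The body is 50 (x) x 130 (y) x 40 (z) mm, about 0.3 kg. Its +x side is the long side that goes against the rail, its +y end is the left end that goes against the stop; it stands on the platform, at the start turned by up to 0.3 rad from the shaker's axes. Eight small capped tubes are fixed in it, their caps 58 mm above its underside, all of them 27 mm or more (in y) from its centre.
- rack_handle (a point): Grip point on the rack's upright handle fin, 46 mm above the body's centre. The fin is 12 mm thick (rack x), 34 mm long (rack y) and reaches from 40 to 84 mm above the rack's underside. Pressing on the rail through the fin alone tends to tip the rack forward; pressing low on the middle of the body's near side (a flat face, 50 mm from the far side) keeps it flat. Axes as the rack's.
- rack_end (a point): Centre of the rack's left end face, 65 mm from the body's centre along rack +y. Axes as the rack's.
- beaker: Loose glass beaker, 72 mm across, 95 mm high, on the bench; origin: centre of its underside. Not to be touched.
- bottle: Loose glass bottle with a blue cap, 56 mm across, 105 mm high, on the bench; origin: centre of its underside. Not to be touched.
- tipbox: Loose blue box of pipette tips with a clear lid, 85 x 120 x 60 mm, on the bench; origin: centre of its underside. Not to be touched.
Not all that is in view belongs to the job. Leave any black look-alike of the part that bears rack_center alone.

How it is judged:
On the way, in this order (a step that is already met when the one before it is completed fails the run):
1. the side stop stands at the yellow clip, at rest, within 5 mm, while the rack does not touch the rail (y of stop_grip in the frame of mark between -0.005 and 0.005 m and contact force between rack and rail below 0.5 N and velocity of joint stop between -0.005 and 0.005 m/s), for 0.2 s.
2. the rack is pressed on the rail by the gripper within the green zone, square, flat and against the stop, for a second (contact force between rack and rail between 5 and 11 N and value of joint rail between 0.01 and 0.022 m and y of rack_end in the frame of stop_face between -0.007 and 0.003 m and angle between the y axis of shaker and the y axis of rack_center, either way round below 0.06 rad and angle between rack_center's own z axis and vertical below 0.08 rad and z of rack_center in the frame of shaker below 0.118 m and contact force between the fingers and rack above 2 N and linear speed of rack below 0.01 m/s), for 1 s.
At the end, for the whole second after the job is handed in: Stop within 5 mm of the clip; gripper still pressing the rack on the rail with 5 to 11 N, rail pushed back 10 to 22 mm; rack's left end within 7 mm of the stop, square within 0.06 rad, upright within 0.08 rad, within 6 mm of flat on the platform, still (all of step 2 and y of stop_grip in the frame of mark between -0.005 and 0.005 m); the arm keeps its last pose, push and grip.
It fails at once if the rail driven to its end stop (value of joint rail above 0.0285 m).
It fails at once if the rack tipped by more than 0.4 rad (angle between rack_center's own z axis and vertical above 0.4 rad).
It fails at once if the beaker, bottle or tip box moved by more than 15 mm (distance of any of beaker, bottle, tipbox from where it was at the start of the episode above 0.015 m).
It also fails if it takes over 69 s, if anything falls off the work surface, if the arm or the gripper's body presses on something with over 40 N, if the wrist force passes 120 N, or if a joint passes its speed limit or range.

## Working session

There is one attempt and no reset: what is moved stays moved. The work goes in short steps, Python scripts to look and compute and a tool call to move; the robot and the scene stay as the last step left them, time stands still between calls to the robot, and variables do not carry over. Pictures are saved under pics/ and viewed, at most 10 in all, crops included, and the job is handed in when it is done.

Besides the shell and the picture viewer there is one more tool, called in YAML: its name, and indented under it one key for each argument. step_arm: Moves the arm, as the interface text tells. Its arguments: {"type":"object","properties":{"moves":{"type":"array","items":{"type":"number"}},"grip_force":{"type":"number"}},"required":["moves"]}

```bash
mkdir -p pics; cat > h.py <<'E'
import numpy as np, cv2
from station import manip
from scipy.spatial.transform import Rotation as Ro
def snap(n):
    s=manip.sense(); d=manip.snapshot(n)
    f=192/np.tan(np.radians(d["fovy"])/2)
    if "R" in d: R,t=np.array(d["R"]),np.array(d["t"])
    else:
        M=np.array(d["mount"]); T=np.eye(4); T[:3,:3]=Ro.from_quat(s["tool_rot"]).as_matrix(); T[:3,3]=s["tcp_pos"]
        W=np.linalg.inv(T@M); R,t=W[:3,:3],W[:3,3]
    np.savez("last_"+n,z=d["z_map"],c=d["color"],f=f,cx=d["cx"],cy=d["cy"],R=R,t=t)
    return np.load("last_"+n+".npz")
def cloud(d):
    z=d["z"]; v,u=np.mgrid[:384,:512]
    P=np.stack([(u-d["cx"])/d["f"]*z,(v-d["cy"])/d["f"]*z,z],-1)
    X=(P-d["t"])@d["R"]; X[z==0]=np.nan; return X
def atz(d,u,v,h):
    r=np.array([(u-d["cx"])/d["f"],(v-d["cy"])/d["f"],1])@d["R"]; c=-d["R"].T@d["t"]
    return c+r*(h-c[2])/r[2]
E
python3 - <<'E'
from h import *
for n in("scene","top"):
    d=snap(n); cv2.imwrite(f"pics/{n}1.png",cv2.resize(d["c"],(800,600),interpolation=cv2.INTER_CUBIC))
print(manip.sense())
E
```

```text
{'t': 0.1, 'q': array([-1.29249487e+00,  5.28371305e-01,  1.43376331e+00,  7.06139560e-06,
        1.18138449e+00, -1.78483722e-01]), 'qd': array([ 3.61863096e-05, -1.38146908e-03, -4.79362202e-03,  1.25586594e-03,
       -6.30887780e-04, -2.85769440e-03]), 'tau': array([-5.01298873e-04, -4.43306851e+01, -1.78585571e+01, -2.36435808e-04,
        3.91447407e-03,  4.99557345e-06]), 'tcp_pos': array([ 0.27556468, -0.56042092,  0.30303595]), 'tool_rot': array([ 9.74031443e-01,  2.26410734e-01, -4.47925399e-05, -9.62189124e-04]), 'force': array([ 0.08183264,  0.62054025, -0.02796035]), 'ft_torque': array([ 0.03130167, -0.02714454, -0.00263825]), 'gripper_force': 0.0, 'finger_gap': 1.0015028755289905}
```

View pics/scene1.png

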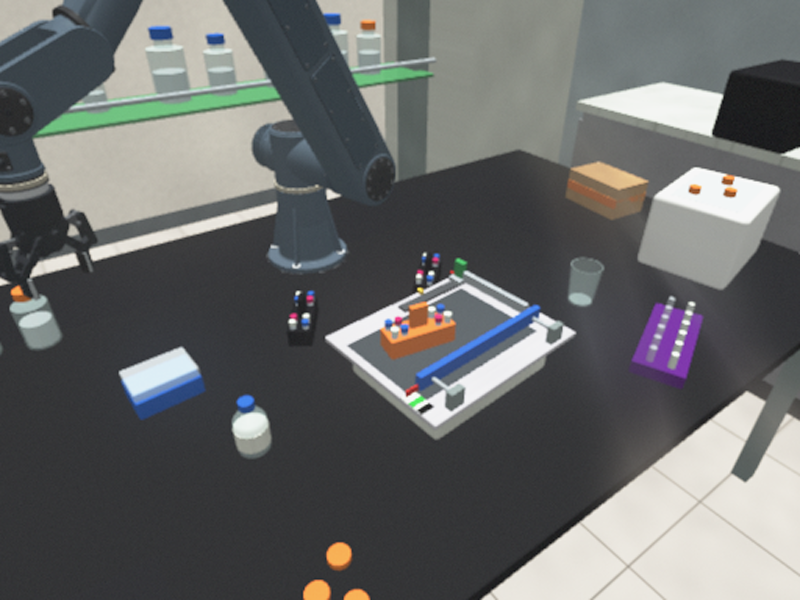

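View pics/top1.png

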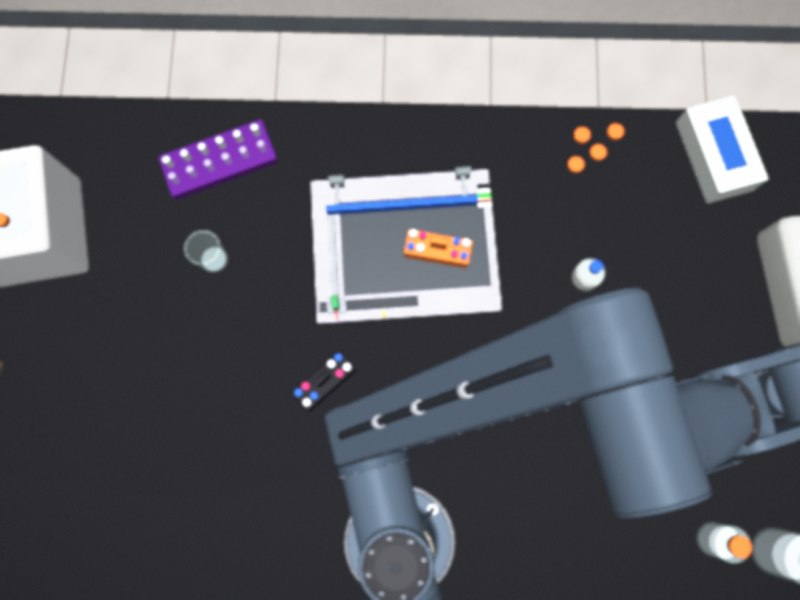

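The top view shows the shaker centred at about (405,245), the green grip at (335,302), the yellow clip at (384,313), the blue rail from (330,209) to (478,199) and the orange rack at (438,246) turned clockwise. Next I turn these into positions.

```bash
python3 - <<'E'
from h import *
d=np.load("last_top.npz"); X=cloud(d); hsv=cv2.cvtColor(d["c"],cv2.COLOR_BGR2HSV)
def m(lo,hi,box,zr):
    k=cv2.inRange(hsv,lo,hi)>0; b=np.zeros_like(k); u0,v0,u1,v1=[int(x*.64) for x in box]; b[v0:v1,u0:u1]=1
    k&=b&(X[...,2]>zr[0])&(X[...,2]<zr[1]); return k
for n,lo,hi,box,zr in [("grip",(45,90,40),(80,255,255),(322,285,352,318),(.09,.2)),("clip",(22,90,90),(36,255,255),(370,300,400,325),(.08,.2)),
 ("rail",(105,120,60),(125,255,255),(320,190,490,220),(.11,.2)),("rackbody",(5,120,80),(18,255,255),(395,220,480,275),(.12,.145)),("fin",(5,120,40),(18,255,255),(395,220,480,275),(.16,.2))]:
    k=m(lo,hi,box,zr); P=X[k]; v,u=np.nonzero(k)
    if len(P)==0: print(n,0);continue
    r=cv2.minAreaRect((P[:,:2]*1000).astype(np.float32))
    print(n,len(P),P.mean(0).round(4),np.percentile(P[:,2],90).round(4),"rect",np.round(r[0],1),np.round(r[1],1),round(r[2],1),"line slope",np.polyfit(P[:,1],P[:,0],1).round(4))
# platform corners
for u,v in[(312,181),(489,171),(500,309),(317,322)]: print(atz(d,u*.64,v*.64,.092).round(4))
E
```

```text
grip 29 [0.4588 0.1357 0.1425] 0.1463 rect [459.4 136.3] [23.6 10.7] 12.9 line slope [0.4442 0.3985]
clip 0
rail 542 [0.6684 0.0091 0.1248] 0.1307 rect [669.6  11.8] [ 17.9 301.2] 5.2 line slope [-0.0951  0.6693]
rackbody 345 [ 0.5718 -0.0634  0.1312] 0.1356 rect [578.2 -62.9] [129.1  50.8] 81.0 line slope [0.1382 0.5805]
fin 55 [ 0.578  -0.0631  0.1732] 0.1782 rect [578.9 -63.1] [33.7 12.8] 79.2 line slope [0.1403 0.5869]
[0.7246 0.199  0.092 ]
[ 0.7555 -0.1695  0.092 ]
[ 0.4624 -0.1926  0.092 ]
[0.4268 0.1737 0.092 ]
```

step_arm:
  moves: [0.7,0.2,0.3,0,-0.04,0.7,0.4,0.6,0,-0.08,0.7,0.6,0.9,0,-0.117,0.7,0.6,1,0,-0.117]

```text
t: 0.6
tcp_pos: [0.3968, -0.3586, 0.3036]
tool_rot: [0.999, 0.045, 0.0, -0.0]
force: [-0.0, -0.1, -0.2]
finger_gap: 0.698
gripper_force: 0.0
```

step_arm:
  moves: [0.7,0.1,0.3,0,0,0.7,0.2,0.6,0,0,0.7,0.3,0.9,0,0,0.7,0.3,1,0,0]

```text
t: 1.1
tcp_pos: [0.4558, -0.1575, 0.3036]
tool_rot: [0.999, 0.047, -0.0, -0.001]
force: [0.7, 1.0, 0.3]
finger_gap: 0.699
gripper_force: 0.0
```

step_arm:
  moves: [0.7,0,0.3,0,0,0.7,0,0.6,0,0,0.7,0,0.9,0,0,0.7,0,1,0,0,0.7,0,1,0,0]

```text
t: 1.72
tcp_pos: [0.4552, 0.0405, 0.3037]
tool_rot: [0.999, 0.046, -0.0, -0.0]
force: [-0.5, 0.2, -0.3]
finger_gap: 0.695
gripper_force: 0.0
```

```bash
python3 - <<'E'
from h import *
d=snap("wrist"); cv2.imwrite("pics/w1.png",cv2.resize(d["c"],(800,600),interpolation=cv2.INTER_CUBIC))
s=manip.sense(); print(s["t"],s["tcp_pos"],Ro.from_quat(s["tool_rot"]).as_matrix()[:,1].round(4),s["q"].round(2),s["force"])
E
```

```text
1.775 [0.45551623 0.03946493 0.30377843] [ 9.100e-02 -9.958e-01  4.000e-04] [-0.16  0.3   1.84 -0.    1.    1.32] [-1.36814988  0.45196971  0.3459769 ]
```

View pics/w1.png

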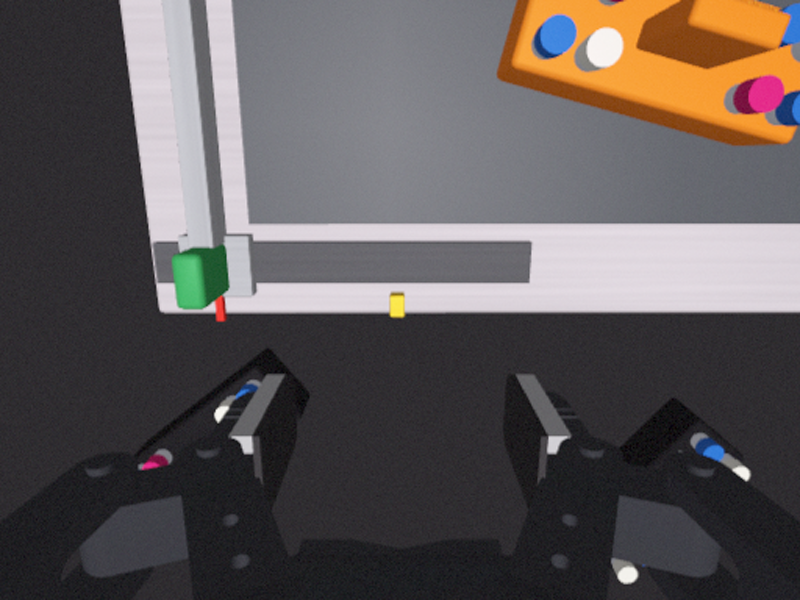

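The wrist view shows the grip's top at about (188,280), the red pointer at (220,309), the yellow clip at (397,305), and a level platform edge, so the tool is square to the shaker.

```bash
python3 - <<'E'
from h import *
d=np.load("last_wrist.npz"); X=cloud(d); hsv=cv2.cvtColor(d["c"],cv2.COLOR_BGR2HSV)
s=.64
e=[atz(d,170*s,312.5*s,.092),atz(d,790*s,312.5*s,.092)]; v=e[1]-e[0]; yaw=np.arctan2(v[0],-v[1]); print("edge",e,yaw)
ex=np.array([np.cos(.091),np.sin(.091)]); ey=np.array([-ex[1],ex[0]])
for n,lo,hi,zr,box in [("grip",(45,60,30),(85,255,255),(.14,.16),(0,0,800,600)),("clip",(22,90,60),(36,255,255),(.09,.12),(370,280,430,330)),("rpt",(0,150,80),(6,255,255),(.05,.2),(200,280,240,330))]:
    k=cv2.inRange(hsv,lo,hi)>0; b=np.zeros_like(k);u0,v0,u1,v1=[int(x*s) for x in box]; b[v0:v1,u0:u1]=1; k&=b&(X[...,2]>zr[0])&(X[...,2]<zr[1])
    P=X[k]; lp=np.c_[P[:,:2]@ex,P[:,:2]@ey,P[:,2]]; print(n,len(P),P.mean(0),"loc mean",lp.mean(0),"mid",(lp.min(0)+lp.max(0))/2,lp.max(0)-lp.min(0))
E
```

```text
edge [array([0.42931141, 0.16577873, 0.092     ]), array([ 0.46095527, -0.17895914,  0.092     ])] 0.0915345733349641
grip 728 [0.46278938 0.13452196 0.14411237] loc mean [0.47309914 0.09190962 0.14411237] mid [0.47246786 0.09257477 0.14347387] [0.02594679 0.01370091 0.00685412]
clip 127 [0.44827919 0.04051414 0.10167908] loc mean [ 4.50106075e-01 -3.90622742e-04  1.01679080e-01] mid [ 4.50003416e-01 -6.41431325e-05  1.01377165e-01] [0.01153949 0.0075914  0.003731  ]
rpt 83 [0.43908925 0.13298862 0.10738973] loc mean [0.44935773 0.09253637 0.10738973] mid [0.45007287 0.09309137 0.10654147] [0.01299627 0.00438055 0.00505494]
```

step_arm:
  moves: [0.7,0.03,0.25,0,0,0.7,0.03,0.475,0,0,0.7,0.03,0.475,-0.28,0,0.7,0.03,0.475,-0.57,0,0.7,0.03,0.475,-0.57,0,0,0.03,0.475,-0.57,0,0,0.03,0.475,-0.57,0,0,0.03,0.475,-0.57,0,0,0.03,0.475,-0.57,0]
  grip_force: 40

```text
t: 2.9
tcp_pos: [0.4632, 0.1343, 0.1926]
tool_rot: [0.999, 0.045, 0.003, -0.0]
force: [-0.5, -0.0, 5.6]
finger_gap: 0.155
gripper_force: 40.2
```

step_arm:
  moves: [0,0.005,-0.06,0,0,0,0.012,-0.13,0,0,0,0.018,-0.2,0,0,0,0.025,-0.27,0,0,0,0.031,-0.34,0,0,0,0.037,-0.41,0,0,0,0.042,-0.46,0,0,0,0.042,-0.46,0,0,0,0.042,-0.46,0,0,0,0.042,-0.46,0,0]

```text
t: 4.15
tcp_pos: [0.4718, 0.0416, 0.1926]
tool_rot: [0.999, 0.045, 0.003, 0.001]
force: [-0.3, -0.9, 5.0]
finger_gap: 0.158
gripper_force: 40.3
```

```bash
python3 - <<'E'
from h import *
d=snap("wrist"); cv2.imwrite("pics/w2.png",cv2.resize(d["c"],(800,600),interpolation=cv2.INTER_CUBIC))
s=manip.sense(); p=s["tcp_pos"]; print(s["t"],p,-p[0]*.0909+p[1]*.9959,s["force"])
X=cloud(d);P=X[(X[...,2]>.09)];hsv=cv2.cvtColor(d["c"],cv2.COLOR_BGR2HSV)
for n,lo,hi in(("red",(0,150,80),(6,255,255)),("yel",(22,110,80),(36,255,255))):
    k=(cv2.inRange(hsv,lo,hi)>0)&(X[...,2]>.085)&(X[...,2]<.12)&(X[...,0]<.48); Q=X[k]; print(n,len(Q),np.median(Q,0),np.median(Q@np.array([-.0909,.9959,0])))
E
```

```text
4.2 [0.47183014 0.04156927 0.19263453] -0.0014905203340541129 [ 0.30385771 -1.103571    5.17600659]
red 0 [nan nan nan] nan
yel 0 [nan nan nan] nan
  return _methods._mean(a, axis=axis, dtype=dtype,
  ret = um.true_divide(
  ret = ret.dtype.type(ret / rcount)
```

View pics/w2.png

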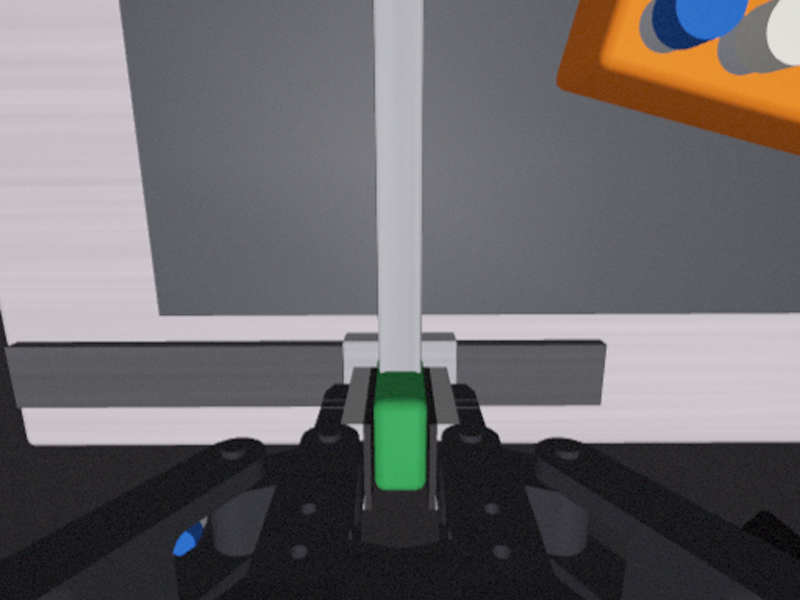

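The stop came along; the green grip sits centred between the pads at (400,430). Release, rise and check.

step_arm:
  moves: [0.6,0,0,0,0,0.6,0,0,0,0,0.6,0,0,0,0,0.6,0,0,0.28,0,0.6,0,-0.1,0.56,0,0.6,0,-0.2,0.6,0,0.6,0,-0.25,0.6,0,0.6,0,-0.25,0.6,0]

```text
t: 5.2
tcp_pos: [0.4695, -0.0081, 0.309]
tool_rot: [0.999, 0.044, -0.001, -0.0]
force: [-0.1, -0.2, -0.7]
finger_gap: 0.6
gripper_force: 0.0
```

```bash
python3 - <<'E'
from h import *
d=snap("wrist"); cv2.imwrite("pics/w3.png",cv2.resize(d["c"],(800,600),interpolation=cv2.INTER_CUBIC))
s=manip.sense(); print(s["t"],s["tcp_pos"],s["force"])
X=cloud(d); hsv=cv2.cvtColor(d["c"],cv2.COLOR_BGR2HSV)
ex=np.array([np.cos(.091),np.sin(.091)]); ey=np.array([-ex[1],ex[0]])
for n,lo,hi,zr in(("red",(0,150,80),(6,255,255),(.09,.12)),("yel",(22,110,80),(36,255,255),(.09,.115)),("grip",(45,60,30),(85,255,255),(.14,.16)),("rack",(5,120,60),(18,255,255),(.125,.14)),("fin",(5,120,40),(18,255,255),(.165,.185)),("rail",(105,120,60),(125,255,255),(.12,.14))):
    k=(cv2.inRange(hsv,lo,hi)>0)&(X[...,2]>zr[0])&(X[...,2]<zr[1]); P=X[k]
    if not len(P): print(n,0); continue
    lp=np.c_[P[:,:2]@ex,P[:,:2]@ey,P[:,2]]; r=cv2.minAreaRect((lp[:,:2]*1000).astype(np.float32))
    print(n,len(P),"loc mid",((lp.min(0)+lp.max(0))/2).round(4),(lp.max(0)-lp.min(0)).round(4),"rect",np.round(r[0],1),np.round(r[1],1),round(r[2],1))
E
```

```text
5.25 [ 0.46936265 -0.00768123  0.30876576] [-0.11960762 -0.38762777 -1.36686961]
red 36 loc mid [ 0.4479 -0.0027  0.1069] [0.0082 0.004  0.0044] rect [448.   -2.8] [4.  8.2] 86.6
yel 19 loc mid [ 0.4484 -0.0008  0.101 ] [0.0083 0.007  0.0144] rect [448.4  -0.9] [7.6 7.6] 6.2
grip 653 loc mid [ 0.4731 -0.0028  0.1434] [0.0251 0.0137 0.0064] rect [473.1  -2.7] [13.6 25.1] 89.2
rack 8182 loc mid [ 0.5297 -0.095   0.1325] [0.1394 0.1736 0.015 ] rect [550.6 -80.7] [106.9 206. ] 23.9
fin 1690 loc mid [ 0.5718 -0.1167  0.1719] [0.0192 0.0348 0.0139] rect [ 571.8 -116.9] [34.1 12.6] 75.6
rail 5 loc mid [ 0.5609 -0.1627  0.1359] [0.0273 0.0072 0.0079] rect [ 560.8 -162.9] [ 0.6 28.2] 75.9
```

View pics/w3.png

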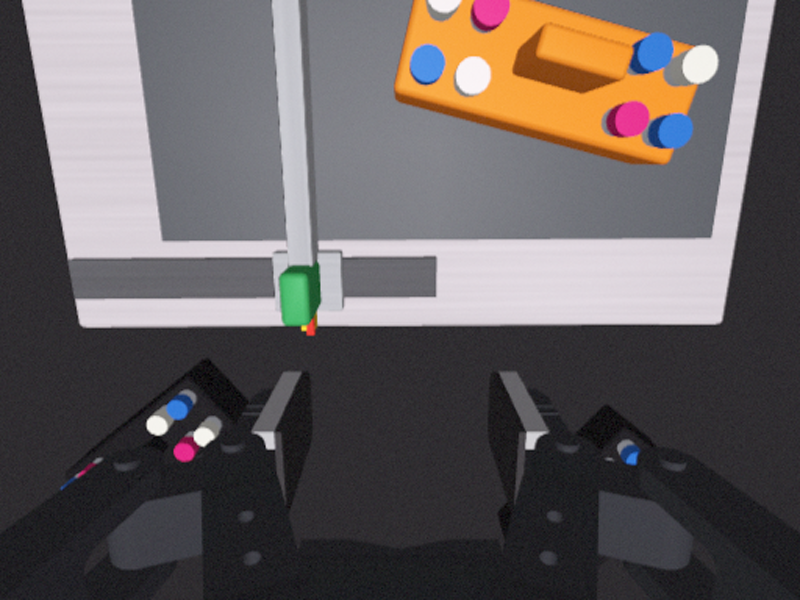

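The stop's pointer at (310,325) covers the clip to within about 2–3 mm, which is inside the tolerance. The fin is at (585,50). Next I grasp the fin.

step_arm:
  moves: [0.6,0.1,-0.05,0,0.055,0.6,0.25,-0.12,0,0.11,0.6,0.4,-0.2,0,0.165,0.6,0.55,-0.28,0,0.22,0.6,0.55,-0.28,0,0.275,0.6,0.55,-0.28,0,0.33,0.6,0.55,-0.28,0,0.385,0.6,0.55,-0.28,0,0.42,0.6,0.55,-0.28,0,0.42,0.6,0.55,-0.28,-0.24,0.42,0.6,0.55,-0.28,-0.475,0.42,0.6,0.55,-0.28,-0.475,0.42]

```text
t: 6.75
tcp_pos: [0.5775, -0.0628, 0.211]
tool_rot: [0.762, 0.647, -0.003, -0.004]
force: [0.4, -0.4, -0.2]
finger_gap: 0.599
gripper_force: 0.0
```

step_arm:
  moves: [0,0,0,0,0,0,0,0,0,0,0,0,0,0,0,0,0,0,0,0,0,0,0,0,0]
  grip_force: 30

```text
t: 7.38
tcp_pos: [0.5806, -0.064, 0.2164]
tool_rot: [0.762, 0.647, 0.001, 0.001]
force: [-0.4, 0.6, 5.7]
finger_gap: 0.131
gripper_force: 37.2
```

```bash
python3 - <<'E'
from h import *
s=manip.sense(); a=Ro.from_quat(s["tool_rot"]).as_matrix()[:,1]; print(s["t"],s["tcp_pos"],np.arctan2(a[1],a[0]),s["force"],s["finger_gap"])
p=s["tcp_pos"]; print("loc",p[0]*.9959+p[1]*.0909,-p[0]*.0909+p[1]*.9959)
d=snap("top"); X=cloud(d); hsv=cv2.cvtColor(d["c"],cv2.COLOR_BGR2HSV)
k=(cv2.inRange(hsv,(105,120,60),(125,255,255))>0)&(X[...,2]>.122)&(X[...,2]<.135)&(X[...,0]>.6)&(X[...,0]<.72); P=X[k]
lx=P[:,:2]@[.9959,.0909]; print("rail x",np.percentile(lx,[1,5,50,95,99]),len(P))
E
```

```text
7.375 [ 0.58062837 -0.0639917   0.21638712] -0.16221892531771762 [-0.35588294  0.63001443  5.70743872] 0.13108034338152894
loc 0.5724309505338663 -0.11650844901735792
rail x [0.66000183 0.66057063 0.66710374 0.67428769 0.67510725] 187
```

step_arm:
  moves: [0,0,0,0.05,0,0,0,0,0.05,0.04,0,0.04,0,0.05,0.081,0,0.1,0.05,0.05,0.081,0,0.16,0.1,0.05,0.081,0,0.22,0.16,0.05,0.081,0,0.274,0.2,0.05,0.081,0,0.274,0.227,0.05,0.081,0,0.274,0.227,0.05,0.081,0,0.274,0.227,0.02,0.081,0,0.274,0.227,0,0.081,0,0.274,0.227,0,0.081]

```text
t: 8.93
tcp_pos: [0.6343, -0.0188, 0.2164]
tool_rot: [0.674, 0.739, -0.0, -0.0]
force: [-4.3, 0.5, 7.1]
finger_gap: 0.134
gripper_force: 37.2
```

```bash
python3 - <<'E'
from h import *
d=snap("wrist"); cv2.imwrite("pics/w4.png",cv2.resize(d["c"],(800,600)))
s=manip.sense(); a=Ro.from_quat(s["tool_rot"]).as_matrix()[:,1]; print(s["t"],s["tcp_pos"],np.arctan2(a[1],a[0]),s["force"],s["finger_gap"])
p=s["tcp_pos"]; print("loc",p[0]*.9959+p[1]*.0909,-p[0]*.0909+p[1]*.9959)
d=snap("top"); cv2.imwrite("pics/t4.png",cv2.resize(d["c"][96:216,180:340],(800,600),interpolation=cv2.INTER_CUBIC))
E
```

```text
8.975 [ 0.63431348 -0.01880349  0.21641196] 0.09184695519343515 [-3.46583415  0.52659087  6.78037928] 0.13571652796442885
loc 0.6300035542356099 -0.0763854900555748
```

View pics/w4.png

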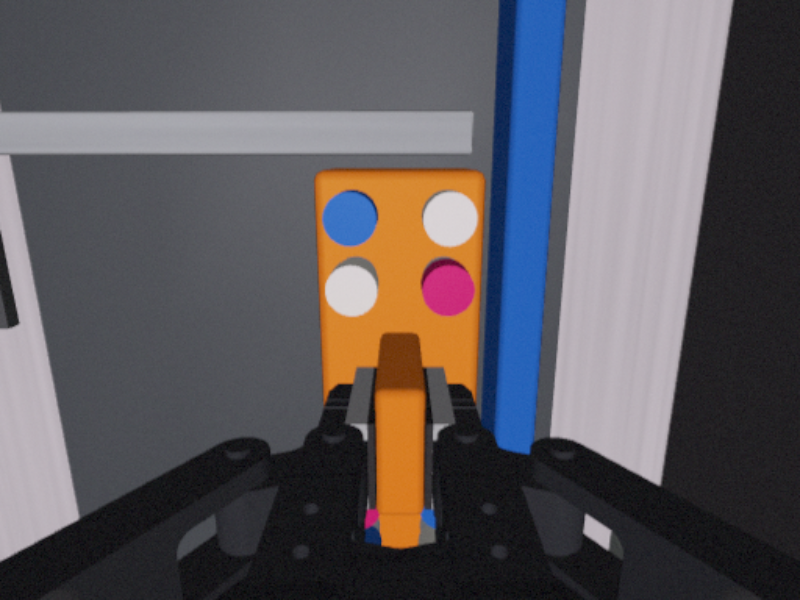

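The rack is square. Its end edge is at v=170, the bar's edge at v=153 and the rail's edge at u≈498. I compute the true gaps.

```bash
python3 - <<'E'
from h import *
d=np.load("last_wrist.npz"); X=cloud(d); s=.64
L=lambda p:(round(p[0]*.9959+p[1]*.0909,4),round(-p[0]*.0909+p[1]*.9959,4),round(p[2],4))
for n,u,v,h in [("bar edge",430,153,.125),("bar edge L",350,153,.125),("rack end L",335,170,.132),("rack end R",465,170,.132),("rail edge",499,200,.128),("rack far",484,200,.132),("rack near",317,200,.132)]:
    print(n,L(atz(d,u*s,v*s,h)))
for u,v in[(400,130),(400,180),(530,150)]: print(L(X[int(v*s),int(u*s)]))
E
```

```text
bar edge (np.float64(0.6398), np.float64(-0.008), np.float64(0.125))
bar edge L (np.float64(0.6162), np.float64(-0.008), np.float64(0.125))
rack end L (np.float64(0.6124), np.float64(-0.0127), np.float64(0.132))
rack end R (np.float64(0.6494), np.float64(-0.0127), np.float64(0.132))
rail edge (np.float64(0.6603), np.float64(-0.0214), np.float64(0.128))
rack far (np.float64(0.6552), np.float64(-0.0211), np.float64(0.132))
rack near (np.float64(0.607), np.float64(-0.0211), np.float64(0.132))
(np.float64(0.6309), np.float64(-0.0014), np.float64(0.1244))
(np.float64(0.6309), np.float64(-0.0153), np.float64(0.1321))
(np.float64(0.6684), np.float64(-0.0072), np.float64(0.1279))
```

step_arm:
  moves: [0,0,0.006,0,0,0,-0.001,0.012,0,0,0,-0.002,0.018,0,0,0,-0.002,0.018,0,0,0,-0.002,0.018,0,0,0.5,-0.002,0.018,0,0,0.5,-0.002,0.018,0,0,0.5,-0.002,0.018,0,0,0.5,-0.002,0.018,0.2,0,0.5,-0.002,0.018,0.45,0,0.5,-0.002,0.018,0.45,0]

```text
t: 10.4
tcp_pos: [0.6368, -0.015, 0.3096]
tool_rot: [0.674, 0.739, 0.003, 0.004]
force: [0.9, 0.2, -0.7]
finger_gap: 0.494
gripper_force: 0.0
```

step_arm:
  moves: [0.3,-0.1,-0.01,0,-0.055,0.3,-0.2,-0.028,0,-0.11,0.3,-0.3,-0.028,0,-0.165,0.3,-0.3,-0.028,0,-0.22,0.3,-0.3,-0.028,0,-0.275,0.3,-0.3,-0.028,0,-0.33,0.3,-0.3,-0.028,0,-0.385,0.3,-0.3,-0.028,0,-0.44,0.3,-0.3,-0.028,0,-0.5,0.3,-0.3,-0.028,0,-0.5,0.3,-0.3,-0.028,0,-0.5]

```text
t: 11.78
tcp_pos: [0.5742, -0.0203, 0.3043]
tool_rot: [0.999, 0.048, -0.001, -0.0]
force: [-0.8, -0.1, -0.2]
finger_gap: 0.299
gripper_force: 0.0
```

```bash
python3 - <<'E'
from h import *
d=snap("wrist"); cv2.imwrite("pics/w5.png",cv2.resize(d["c"],(800,600)))
s=manip.sense(); a=Ro.from_quat(s["tool_rot"]).as_matrix()[:,1]; print(s["t"],s["tcp_pos"],np.arctan2(a[1],a[0]),s["force"],s["finger_gap"])
p=s["tcp_pos"]; print("loc",p[0]*.9959+p[1]*.0909,-p[0]*.0909+p[1]*.9959)
E
```

```text
11.825 [ 0.57431105 -0.02037995  0.30447706] -1.4762755193588446 [-0.58055047 -0.55251966  0.47313916] 0.30164352559474106
loc 0.5701038408773138 -0.07250126378373452
```

View pics/w5.png

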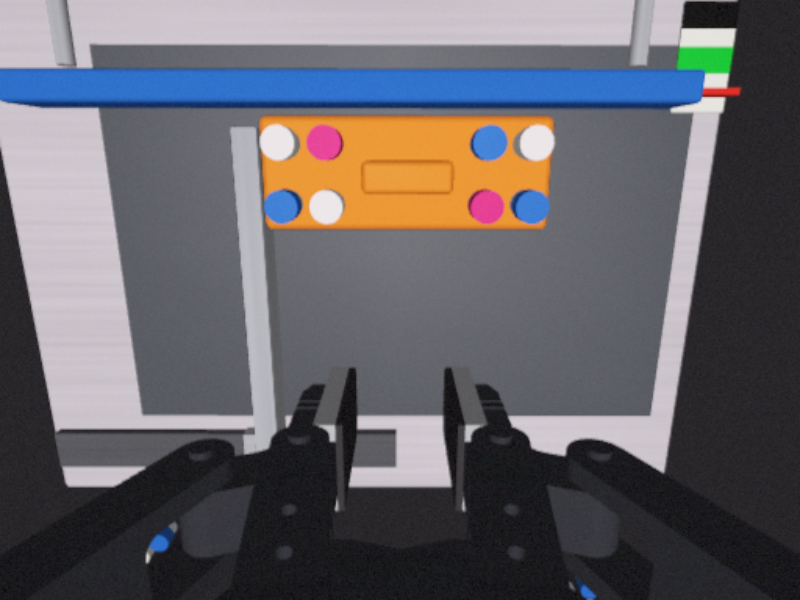

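The rack stands square beside the bar, its centre at u≈407, with a small gap to the rail. The gauge pointer at (722,91) is at rest, and the green zone is at v≈46–73. Now I descend behind the rack and advance.

step_arm:
  moves: [0.3,0,0,-0.25,0,0.3,0,0,-0.5,0,0.3,0,0,-0.6,0,0.3,0,0,-0.6,0,0.3,0.04,0.004,-0.6,0,0.3,0.07,0.0065,-0.6,0,0.3,0.09,0.008,-0.6,0,0.3,0.1,0.009,-0.6,0,0.3,0.1,0.009,-0.6,0]
  grip_force: 20

```text
t: 12.95
tcp_pos: [0.5946, -0.0187, 0.1851]
tool_rot: [0.999, 0.046, 0.0, 0.0]
force: [-0.9, 0.3, 0.2]
finger_gap: 0.301
gripper_force: 0.0
```

step_arm:
  moves: [0.3,0.012,0.001,0,0,0.3,0.025,0.0025,0,0,0.3,0.037,0.0035,0,0,0.3,0.05,0.0045,0,0,0.3,0.05,0.0045,0,0,0.3,0.05,0.0045,0,0]

```text
t: 13.7
tcp_pos: [0.6047, -0.0177, 0.1848]
tool_rot: [0.999, 0.046, 0.0, -0.0]
force: [-0.8, 0.4, 0.6]
finger_gap: 0.298
gripper_force: 0.5
```

```bash
python3 - <<'E'
from h import *
d=snap("wrist"); cv2.imwrite("pics/w6.png",cv2.resize(d["c"],(800,600)))
s=manip.sense(); a=Ro.from_quat(s["tool_rot"]).as_matrix()[:,1]; print(s["t"],s["tcp_pos"],np.arctan2(a[1],a[0]),s["force"],s["finger_gap"])
p=s["tcp_pos"]; print("loc",p[0]*.9959+p[1]*.0909,-p[0]*.0909+p[1]*.9959)
E
```

```text
13.75 [ 0.60469273 -0.01769643  0.18476889] -1.478474707959634 [-0.30986923 -0.08145516 -0.78119932] 0.29925604043511445
loc 0.6006048791095893 -0.072590447211196
```

View pics/w6.png

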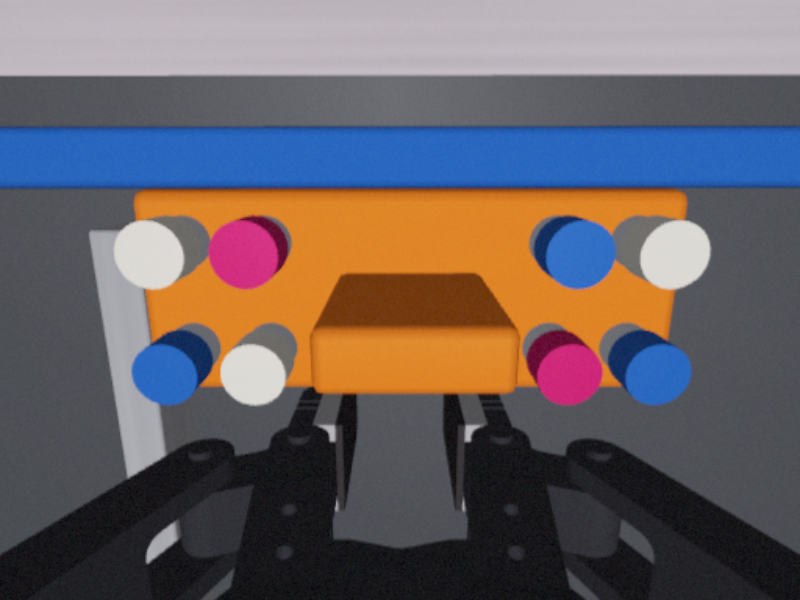

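The rack's far edge (v=190) now meets the rail's edge (v=187), and the fingers are at its near side. I press 10 mm and measure.

step_arm:
  moves: [0.3,0.01,0.001,0,0,0.3,0.02,0.002,0,0,0.3,0.03,0.003,0,0,0.3,0.04,0.004,0,0,0.3,0.05,0.0045,0,0,0.3,0.05,0.0045,0,0,0.3,0.05,0.0045,0,0]

```text
t: 14.62
tcp_pos: [0.6125, -0.017, 0.1848]
tool_rot: [0.999, 0.046, -0.003, -0.0]
force: [-6.9, -1.6, 3.9]
finger_gap: 0.301
gripper_force: 3.8
```

```bash
cat > m.py <<'E'
from h import *
s=manip.sense(); p=s["tcp_pos"]; print(s["t"],"loc",p[0]*.9959+p[1]*.0909,-p[0]*.0909+p[1]*.9959,p[2],s["force"].round(1))
d=snap("wrist"); X=cloud(d); hsv=cv2.cvtColor(d["c"],cv2.COLOR_BGR2HSV)
Lx=X@[.9959,.0909,0]; Ly=X@[-.0909,.9959,0]
k=(cv2.inRange(hsv,(105,120,60),(125,255,255))>0)&(X[...,2]>.122)&(X[...,2]<.134)&(Lx>.655)
print("rail x near/far",np.percentile(Lx[k],[2,98]).round(4),"tilt",np.polyfit(Ly[k],Lx[k],1)[0].round(4))
k=(cv2.inRange(hsv,(5,120,60),(18,255,255))>0)&(X[...,2]>.126)&(X[...,2]<.137)&(Lx>.55); print("rack x",np.percentile(Lx[k],[1,99]).round(4),"y",np.percentile(Ly[k],[1,99]).round(4))
c=k&(Ly<-.03)&(Ly>-.12); A=np.c_[Lx[k],Ly[k],np.ones(k.sum())]; print("top plane",np.linalg.lstsq(A,X[...,2][k],rcond=None)[0].round(4), X[...,2][k].mean())
e=[(y,np.percentile(Lx[k&(abs(Ly-y)<.004)],98)) for y in np.arange(-.13,-.015,.01)]; print("far edge slope",np.polyfit(*zip(*e),1)[0].round(4))
g=(d["c"].max(-1)-d["c"].min(-1)<25)&(X[...,2]>.118)&(X[...,2]<.13)&(Ly>-.03)&(Ly<.02)&(Lx<.66); 
if g.sum(): print("bar y",np.percentile(Ly[g],[2,50,98]).round(4))
E
python3 m.py
```

```text
14.625 loc 0.6084491104670617 -0.07262175304624935 0.18476917468387627 [-6.9 -1.6  3.9]
rail x near/far [0.6705 0.6837] tilt -0.0012
rack x [0.6226 0.6698] y [-0.1376 -0.0135]
top plane [-0.0125 -0.0016  0.1399] 0.1318615362117205
far edge slope -0.0015
bar y [-0.0081 -0.0017  0.0035]
```

step_arm:
  moves: [0.3,0.008,0.001,0,0,0.3,0.016,0.0015,0,0,0.3,0.024,0.002,0,0,0.3,0.034,0.003,0,0,0.3,0.034,0.003,0,0,0.3,0.034,0.003,0,0,0.3,0.034,0.003,0,0,0.3,0.034,0.003,0,0]

```text
t: 15.68
tcp_pos: [0.6174, -0.0165, 0.1848]
tool_rot: [0.999, 0.047, -0.005, -0.0]
force: [-11.8, -2.9, 8.0]
finger_gap: 0.301
gripper_force: 6.1
```

```bash
python3 m.py; python3 - <<'E'
from h import *
d=snap("scene"); a=cv2.resize(d["c"][160:290,200:380],(800,578),interpolation=cv2.INTER_CUBIC); cv2.imwrite("pics/s7.png",a)
w=np.load("last_wrist.npz"); cv2.imwrite("pics/w7.png",cv2.resize(w["c"],(800,600)))
E
```

```text
15.675 loc 0.6134128837419098 -0.07260019613432632 0.18482476188071206 [-11.8  -2.9   8. ]
rail x near/far [0.6751 0.6884] tilt -0.0025
rack x [0.6274 0.6745] y [-0.1376 -0.0134]
top plane [-0.0142 -0.0018  0.1411] 0.1319022229223003
far edge slope -0.0016
bar y [-0.0081 -0.0018  0.0036]
```

View pics/s7.png

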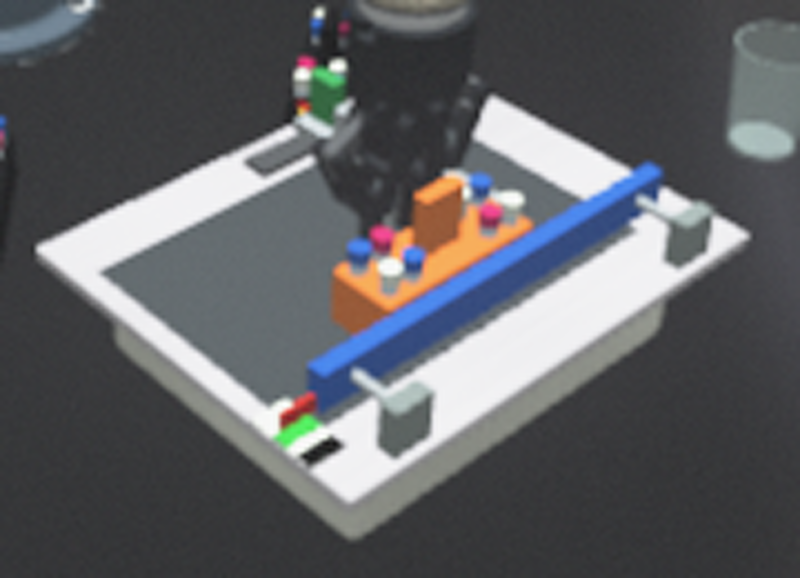

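View pics/w7.png

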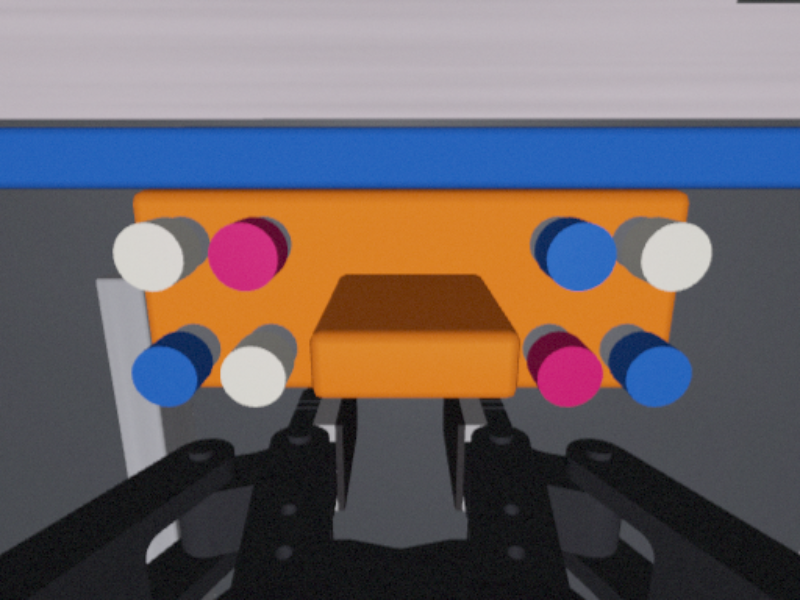

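The gauge pointer (300,408) lies at the green zone's near part, by measurement about 14.5 mm. The wrist view shows the rack level and square on the rail, with its left end beside the bar. I add about 1 mm, hold, and check the end gap.

step_arm:
  moves: [0.3,0.004,0.0004,0,0,0.3,0.007,0.0006,0,0,0.3,0.007,0.0006,0,0,0.3,0.007,0.0006,0,0,0.3,0.007,0.0006,0,0,0.3,0.007,0.0006,0,0,0.3,0.007,0.0006,0,0,0.3,0.007,0.0006,0,0,0.3,0.007,0.0006,0,0,0.3,0.007,0.0006,0,0,0.3,0.007,0.0006,0,0,0.3,0.007,0.0006,0,0]

```text
t: 17.27
tcp_pos: [0.6182, -0.0165, 0.1848]
tool_rot: [0.999, 0.047, -0.006, -0.0]
force: [-13.9, -2.7, 9.1]
finger_gap: 0.3
gripper_force: 6.8
```

```bash
python3 - <<'E'
from h import *
d=np.load("last_wrist.npz"); s=.64
L=lambda p:(p[:2]@np.array([[.9959,-.0909],[.0909,.9959]])).round(4)
print("rack L,R",L(atz(d,134*s,200*s,.131)),L(atz(d,688*s,200*s,.131)),"bar left edge",L(atz(d,99*s,285*s,.125)),L(atz(d,126*s,470*s,.125)))
E
python3 m.py
```

```text
rack L,R [ 0.6721 -0.012 ] [ 0.6723 -0.1397] bar left edge [0.6504 0.0027] [0.5969 0.0035]
17.275 loc 0.6141800152387115 -0.07260092824217633 0.18483358678455597 [-13.9  -2.7   9.1]
rail x near/far [0.6756 0.689 ] tilt -0.0018
rack x [0.6285 0.6752] y [-0.1376 -0.0134]
top plane [-0.0132 -0.0019  0.1404] 0.13189719770549038
far edge slope -0.0015
bar y [-0.0081 -0.0018  0.0035]
```

```bash
python3 -c "
from station import manip; print(manip.sign_off())"
```

```text
the job is handed in; nothing more can be done
None
```

The job is handed in, but sign-off returned no verdict: the stop is 2–3 mm from the clip, and the rack is held flat and square about 2 mm from the stop, pushing the rail back about 15 mm (≈7.5 N, in the green zone).

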